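# Check a polishing film through its closed box with a loupe

## Task

Swing the open clear lid of the film box gently down until it is fully shut. Then pick up the black loupe, carry it over the top of the splash guard without bumping it, and finish holding the loupe still and upright about half a centimetre above the shut lid, centred over the film and never touching the box. Do not let go of the loupe at the end, and leave the dropper bottle, knob weight, key block and tape roll where they are.

Things in the scene. Friction and masses are not known exactly. Their poses are not given: they have to be found in the camera images.
- film_box: flat clear box of 118 x 118 mm and 24 mm high (27 mm with the lid shut) with a round brown polishing film of about 95 mm diameter in the middle of its floor, fixed to the bench. Origin: centre of its underside; z up; +x points from the lid's free edge to the hinge side, y along the hinge.
- film_box_lid (a joint): angle of the clear lid in rad: 0 fully shut (flat on its stop), 1.61 fully open. A light flat panel, 119 x 119 x 2 mm, pale label near the hinge; shut, its outer (top) face lies 2 to 3 mm above the hinge axis. Slightly stiff: it stays nearly upright, below about 40 degrees it may sink slowly. Pushed on its outer face (the side away from the robot while open) it swings towards the robot and down.
- lid_hinge (a point): middle of the lid's hinge axis, 24 mm above the bench on the box's +x side, 62 mm from the box's origin; the axis runs along the box's y; never moves relative to the box
- lid_edge (a point): middle of the lid's free edge, 122 mm from the hinge; moves with the lid
- film_centre (a point): the point over the film's centre at the height of the shut lid's top face (27 mm above the bench)
- loupe: black standing loupe, a round body 40 mm in diameter and 40 mm tall, about 45 g, standing upright on the bench to the left of the splash guard. Origin: centre of its underside; z up along its optical axis. May be gripped across its diameter.
- splash_guard: low white upright panel with a blue top edge and aluminium foot, 250 mm long, 16 mm thick at the foot rail (50 mm at its two cross feet), 80 mm high, fixed to the bench between the loupe and the film box. Origin: centre of its underside; x along its length, y across it (+y towards the loupe), z up.
- dropper: brown dropper bottle with a white top, 30 mm in diameter, 92 mm tall, loose, to be left alone. It and the loupe may stand in either of two places. Origin: centre of its underside
- knob_weight: brass-coloured knob weight, 36 mm in diameter, 46 mm tall, loose, to be left alone. Origin: centre of its underside
- key_block: aluminium block with black hex keys, 36 x 60 mm, 82 mm tall, loose, to be left alone. Origin: about the centre of its underside
- tape_roll: roll of tan tape, 92 mm across, 48 mm tall, loose, to be left alone. Origin: centre of its underside
There are look-alikes about, which are no part of the job. What is shaped like the loupe but blue, purple or red is not meant.

How it is judged:
By the outcome, as a careful person would: the job done as asked, in the order asked, and still so for the second after the job is handed in, while the arm keeps its last pose, push and grip.
It also fails if it takes over 64 s, if anything falls off the work surface, if the arm or the gripper's body presses on something with over 40 N, if the wrist force passes 120 N, or if a joint passes its speed limit or range.

## Robot

A 6-joint arm with a two-finger parallel gripper is mounted at the origin on a cart in front of the work surface, level with it; the furniture and walls round the work are solid. World frame = base frame: x ahead of the robot, y to its left, z up, the work surface at z = 0. Lengths are in m, angles in rad, forces in N, time in s.
With the tool pointing down it reaches from about 0.275 to 0.775 m from the base axis. Payload 14.6 kg.
Tool frame: the origin (TCP) lies midway between the tips of the shut fingers; the grasp point (between the pads) lies 19 mm behind it; z points along the fingers, y is the direction in which the jaws open and shut (so a half turn about z gives the same grasp; the last joint's range is limited). The gripper opens to 85 mm and grips with 20 to 120 N. Pads are 22 mm wide; open, the fingers measure 114 mm over their backs; the gripper's body (76 mm by 85 mm) begins 54 mm behind the grasp point. The pads swing forward as they close: fully open they stand 13 mm farther back than shut.
Start: joints at [1.045, 0.263, -0.048, 1.259, 0, 1.415], TCP at [0.19, 0.489, 0.231] pointing down, gripper open.
Joint ranges: [-2.65, 2.65], [-0.89, 1.7], [-1.18, 1.37], [-2.13, 2.11], [-1.35, 1.29], [-3.14, 3.14]. Speed limits (rad/s): [1.89, 1.89, 2.57, 2.79, 3.14, 3.14].

## Interface

Orientations are given as a 3x3 rotation matrix whose columns are the frame's x, y, z axes.
In Python, from cell import env gives the robot as it stands.
- The arm moves only by the tool drive_tool, never from a script. Its argument "moves" is a list of rows, each an object of numbers: "gripper": the closure, from 0 (fully open) to 1 (shut); "dx", "dy", "dz": the shift along the world's x, y, z in m; "rx", "ry", "rz": the turn, a rotation vector about the world's x, y, z in rad. A call has 1 to 12 rows; each row is the pose to reach, as a shift and turn from the pose measured when the call began; what a row does not reach only later rows make up. A row lasts 1/12 s, in which the tool goes at most 41.7 mm and 7.16 degrees, less where a joint would pass 70% of its speed; a pose out of reach is approached as far as the arm can. A call with a gripper value outside its range is refused whole. The fingers move at their own pace and stop on an object; the grip force is fixed at half the most. Time passes only in rows, so rows that repeat a pose let the fingers close. It gives the time, the measured TCP pose, the force and the opening at its end, in the units of the state.
- env.get_state(): the state, without advancing time (a new reading comes with each control period).
- env.get_image(name): name is "scene" or "side" or "wrist"; returns the picture (400x640x3 uint8, blue, green, red); there is no depth.
- env.camera_model(name): a dict with "vfov" (degrees; the focal length in pixels is half the picture's height over the tangent of half this angle, whatever the lens; pixels are square), "cx", "cy" (the principal point, pixels), "k1" (the pictures are not rectified: a ray, as slopes to the right and down, at radius r is drawn at 1 + k1 r^2 times it, then the intrinsics apply), "R" (3x3) and "t" (3): a world point X has camera coordinates R X + t. Camera axes: x right, y down, z forward; pixel columns grow to the right and rows downward; lengths in m; the calibration is good to about 2 mm. A picture is of the moment at which its call begins: read the wrist's pose just before it. camera_model takes no time and is no camera call; for the wrist camera it gives the pose at the moment of the call.
- env.close_job(): hands the job in, once; it reports no verdict.
Trained networks look in the newest picture that a camera, given by its name, has taken for a name from the list of things; names that differ only in an ending like _2 or _b are one class to them, and where a whole thing is asked for, a point or a joint stands for the part that bears it (a point fixed in the world has none). Each returns a list of dicts, best first, with "score" (0 to 1); they miss things now and then, are a little off and sometimes report something else, mostly with a low value. They report only what shows in the picture. A call takes as long as a camera call. They do not tell look-alikes from the thing itself.
- env.regions_of(target, camera): "region" (400x640 bool, what is visible of it) and "extent" ([left, top, width, height] in pixels, round what is visible of it).
- env.mark_of(target, camera): "position" ([column, row] in pixels: a listed point, or the origin of a listed thing).
The state is a dict: "clock": time; "joint_pos": joint angles; "joint_velocities": joint speeds; "tau": joint torques, N m; "tcp_pos": TCP position; "eef_rot": TCP orientation; "force": force on the tool from outside, world axes, zero at the start; "moment": the same for the moment, N m; "finger_gap": opening from 0.0 (shut) to 1.0 (fully open).
Only numpy, scipy, OpenCV 4.12 (cv2) and the standard library are available. Lean on these libraries where they do the work, as an engineer would, in place of code of your own. Each camera call takes 0.05 s, during which the arm holds its last target.

## Working session

There is one attempt and no reset: what is moved stays moved. The work goes in short steps, Python scripts to look and compute and a tool call to move; the robot and the scene stay as the last step left them, time stands still between calls to the robot, and variables do not carry over. Pictures are saved under pics/ and viewed, and the job is handed in when it is done.

Besides the shell and the picture viewer there is one more tool, called after ">>>" by a JSON object that holds its "name" and its "arguments". drive_tool: Moves the arm, as the interface text tells. Its arguments: {"type":"object","properties":{"moves":{"type":"array","items":{"type":"object","properties":{"gripper":{"type":"number"},"dx":{"type":"number"},"dy":{"type":"number"},"dz":{"type":"number"},"rx":{"type":"number"},"ry":{"type":"number"},"rz":{"type":"number"}}}}},"required":["moves"]}

```bash
mkdir -p pics; ls; python3 - <<'E'
from cell import env
import cv2
s=env.get_state(); print({k:s[k] for k in('clock','tcp_pos','eef_rot','finger_gap','force')})
for c in ('scene','side','wrist'):
    im=env.get_image(c); cv2.imwrite(f'pics/{c}0.png',im); m=env.camera_model(c); print(c,m)
E
```

```text
pics
{'clock': 0.0, 'tcp_pos': array([0.19009183, 0.48907961, 0.23082325]), 'eef_rot': array([[-9.32030112e-01,  3.62380412e-01, -5.54440154e-04],
       [ 3.62380789e-01,  9.32029676e-01, -9.19657146e-04],
       [ 1.83488942e-04, -1.05806661e-03, -9.99999423e-01]]), 'finger_gap': 0.9999137449284291, 'force': array([-0.76813432,  0.17068022, -0.03922353])}
scene {'vfov': 44.17796491190956, 'cx': 316.47176111569394, 'cy': 198.89348272757192, 'k1': -0.13637937108163378, 'R': array([[-0.41681507, -0.90887291,  0.01467076],
       [-0.38329057,  0.16109918, -0.90946984],
       [ 0.82422906, -0.3847039 , -0.41551098]]), 't': array([0.49110603, 0.2537681 , 0.87900111])}
side {'vfov': 54.87587497740242, 'cx': 318.50735972775936, 'cy': 203.9737671516828, 'k1': -0.026653085370821058, 'R': array([[ 0.88173434, -0.47130763,  0.02033902],
       [-0.298179  , -0.59021354, -0.75015815],
       [ 0.36555963,  0.65537553, -0.66094559]]), 't': array([-0.43145455,  0.37184567,  0.74272304])}
wrist {'vfov': 68.17292711893357, 'cx': 315.6141916998847, 'cy': 196.08785296573333, 'k1': -0.03451654554127771, 'R': array([[ 0.36194672,  0.93219789, -0.00129218],
       [ 0.88466995, -0.34305531,  0.31570893],
       [ 0.29385991, -0.11541296, -0.94885521]]), 't': array([-0.52484677, -0.04057015,  0.38007592])}
```

View pics/scene0.png

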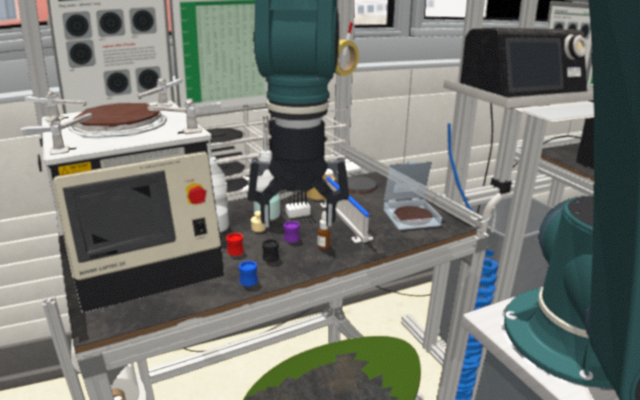

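View pics/side0.png

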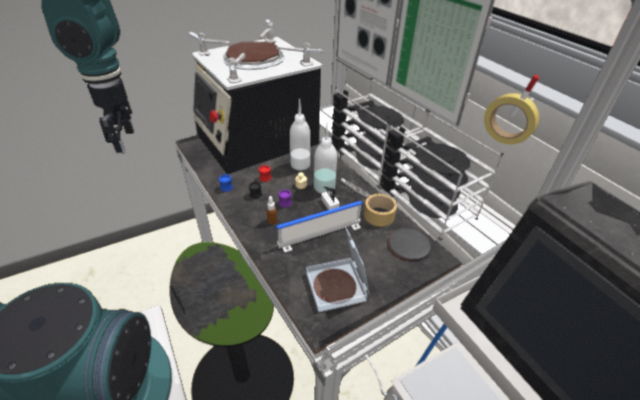

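View pics/wrist0.png

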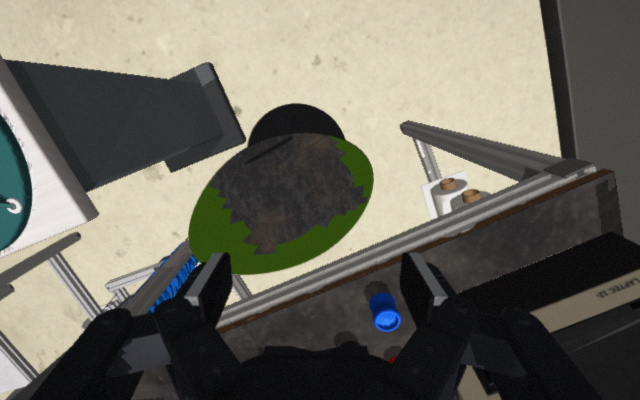

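```bash
cat > h.py <<'E'
import numpy as np, cv2
from cell import env
def K(m):
    f=200/np.tan(np.radians(m['vfov'])/2); return f
def ray(m,p):
    f=K(m); u=np.array([(p[0]-m['cx'])/f,(p[1]-m['cy'])/f]); x=u.copy()
    for _ in range(30): x=u/(1+m['k1']*(x@x))
    R=np.array(m['R']); t=np.array(m['t']); return -R.T@t, R.T@np.array([x[0],x[1],1])
def atz(m,p,z):
    c,d=ray(m,p); return c+d*(z-c[2])/d[2]
def proj(m,X):
    c=np.array(m['R'])@np.array(X)+np.array(m['t']); s=c[:2]/c[2]; s=s*(1+m['k1']*(s@s)); return s*K(m)+[m['cx'],m['cy']]
def tri(obs):
    A=np.zeros((3,3));b=np.zeros(3)
    for m,p in obs:
        c,d=ray(m,p); d=d/np.linalg.norm(d); P=np.eye(3)-np.outer(d,d); A+=P;b+=P@c
    X=np.linalg.solve(A,b); return X,[np.round(proj(m,X)-p,1) for m,p in obs]
E
python3 - <<'E'
from h import *
np.set_printoptions(precision=3,suppress=True)
for c in ('scene','side'):
    m=env.camera_model(c)
    for n in ('loupe','film_box','lid_hinge','lid_edge','film_centre','splash_guard'):
        z={'lid_hinge':.024,'film_centre':.027}.get(n,0)
        for r in env.mark_of(n,c)[:4]:
            print(c,n,round(r['score'],2),np.round(r['position'],1),atz(m,r['position'],z))
print(env.get_state()['clock'])
E
```

```text
scene loupe 0.92 [248.4 281.4] [0.421 0.505 0.   ]
scene loupe 0.79 [271.8 256.4] [0.497 0.425 0.   ]
scene loupe 0.73 [290.5 236.8] [0.566 0.351 0.   ]
scene loupe 0.55 [235.5 252.6] [0.546 0.497 0.   ]
scene film_box 0.91 [412.1 217.7] [0.536 0.012 0.   ]
scene lid_hinge 0.61 [403.7 202.5] [0.583 0.01  0.024]
scene lid_edge 0.96 [412.8 162.9] [ 0.889 -0.236  0.   ]
scene film_centre 0.43 [410.9 216.5] [0.499 0.045 0.027]
scene splash_guard 0.98 [343.9 221.4] [ 0.589  0.191 -0.   ]
scene splash_guard 0.3 [270.7 255.9] [0.5   0.427 0.   ]
side loupe 0.75 [285.5 205.1] [0.558 0.342 0.   ]
side loupe 0.62 [257.6 193.2] [0.504 0.433 0.   ]
side loupe 0.51 [263.9 179.8] [0.547 0.488 0.   ]
side loupe 0.45 [223.6 189.9] [0.414 0.497 0.   ]
side film_box 0.84 [333.8 282.3] [0.545 0.024 0.   ]
side lid_hinge 0.69 [357.8 277.1] [ 0.595 -0.005  0.024]
side lid_edge 0.71 [348.8 242.4] [0.649 0.123 0.   ]
side film_centre 0.91 [335.  281.7] [0.538 0.007 0.027]
side film_centre 0.33 [351.8 242.3] [0.642 0.099 0.027]
side splash_guard 0.9 [321.1 232.7] [0.599 0.19  0.   ]
0.75
```

Loupe-shaped candidates in the scene view are blue (248,281), black (271,256), purple (290,237) and red (235,252). Only the one at (271,256), side (257,193), is black, so I'll confirm it in a crop.

```bash
python3 - <<'E'
from h import *
a=cv2.imread('pics/scene0.png');b=cv2.imread('pics/side0.png')
c1=cv2.resize(a[150:300,215:315],None,fx=4,fy=4,interpolation=cv2.INTER_CUBIC)
c3=cv2.resize(a[150:240,370:450],(400,450),interpolation=cv2.INTER_CUBIC)
c2=cv2.resize(b[160:320,210:400],None,fx=4,fy=3.75,interpolation=cv2.INTER_CUBIC)
cv2.imwrite('pics/c1.png',np.hstack([c1,np.vstack([c3,np.zeros((150,400,3),np.uint8)])]))
cv2.imwrite('pics/c2.png',cv2.resize(b[160:320,210:400],None,fx=4,fy=3.75,interpolation=cv2.INTER_CUBIC))
E
```

```text
(no output)
```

View pics/c1.png

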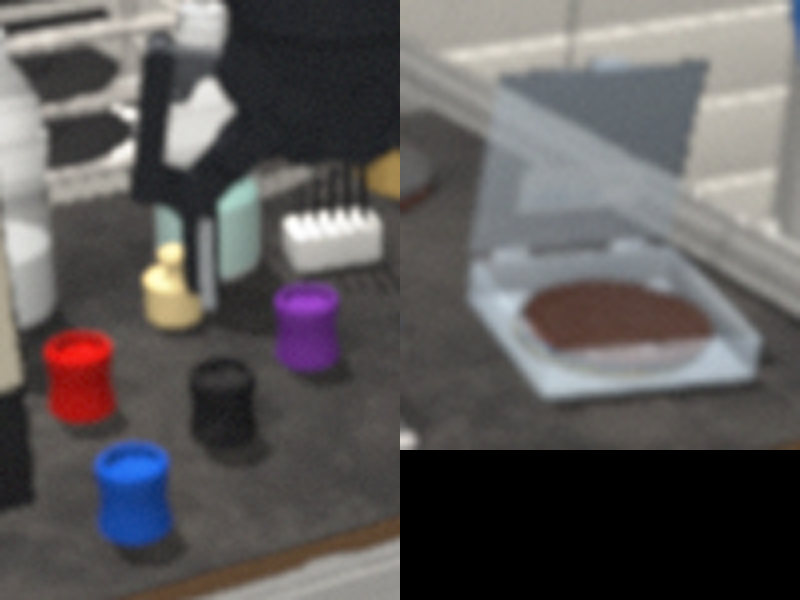

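View pics/c2.png

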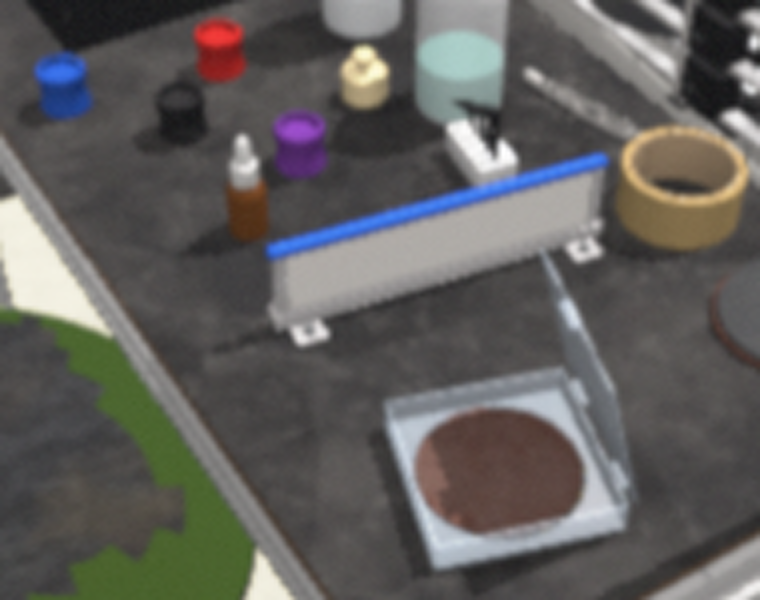

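The crops confirm it: the black loupe is at scene (271,256), side (257,193). The dropper is separate, and the lid is nearly upright. Next I'll fit the box pose from its corners.

```bash
python3 - <<'E'
from h import *
np.set_printoptions(precision=3,suppress=True)
ms=env.camera_model('scene');md=env.camera_model('side')
S=lambda x,y:(210+x/4,160+y/3.75)
for n,p,z in [('bot -x-y',(437,568),0),('bot +x-y',(628,528),0),('rim -x+y',(387,403),.024),('rim +x+y',(560,371),.024),('bot -x+y?',(390,425),0),('rim -x-y',(432,545),.024)]:
    print('side',n,atz(md,S(*p),z))
C=lambda x,y:(370+(x-400)/5,150+y/5)
for n,p,z in [('bot -x+y',(547,398),0),('bot -x-y',(755,380),0),('rim +x+y',(470,262),.024),('rim -x-y',(757,345),.024)]:
    print('scene',n,atz(ms,C(*p),z))
# film region centre
for n,z in [('dropper',0),('knob_weight',0),('key_block',0),('tape_roll',0)]:
    for c,m in (('scene',ms),('side',md)):
        r=env.mark_of(n,c)[:1]
        for q in r: print(c,n,round(q['score'],2),q['position'],atz(m,q['position'],z))
# lid free edge corners
print('lid edge tri',tri([(ms,(412.8,162.9)),(md,(348.8,242.4))]))
print('lid +y corner', tri([(ms,C(500,78)),(md,S(545,258))]))
print('table rail', atz(ms,(440,205),0), atz(ms,(385,172),0.0), atz(md,(460,262),0))
E
```

```text
side bot -x-y [ 0.474 -0.033  0.   ]
side bot +x-y [ 0.589 -0.06   0.   ]
side rim -x+y [0.498 0.079 0.024]
side rim +x+y [0.609 0.054 0.024]
side bot -x+y? [0.5   0.079 0.   ]
side rim -x-y [ 0.471 -0.031  0.024]
scene bot -x+y [0.492 0.082 0.   ]
scene bot -x-y [ 0.465 -0.03   0.   ]
scene rim +x+y [0.605 0.06  0.024]
scene rim -x-y [ 0.46  -0.024  0.024]
scene dropper 0.86 [320.8, 248.0] [0.488 0.305 0.   ]
scene knob_weight 0.45 [259.2, 230.3] [ 0.628  0.411 -0.   ]
side knob_weight 0.57 [300.5, 185.0] [0.642 0.41  0.   ]
scene key_block 0.92 [300.0, 211.9] [0.686 0.275 0.   ]
side key_block 0.7 [330.6, 204.2] [0.683 0.284 0.   ]
scene tape_roll 0.54 [318.4, 191.3] [0.793 0.17  0.   ]
side tape_roll 0.61 [379.8, 217.8] [ 0.783  0.165 -0.   ]
lid edge tri (array([0.566, 0.008, 0.148]), [array([-0.6, -0.7]), array([-0.4,  1. ])])
lid +y corner (array([0.592, 0.059, 0.136]), [array([-0., -0.]), array([-0.,  0.])])
table rail [ 0.571 -0.109  0.   ] [ 0.852 -0.099  0.   ] [ 0.875 -0.072  0.   ]
```

```bash
cat >> h.py <<'E'
def boxpts(cx,cy,yaw,th):
    c,s=np.cos(yaw),np.sin(yaw); ex=np.array([c,s,0]);ey=np.array([-s,c,0]);ez=np.array([0,0,1.]);o=np.array([cx,cy,0])
    h=o+.062*ex+.024*ez; e=h+.122*(-np.cos(th)*ex+np.sin(th)*ez)
    b=[o+a*.059*ex+d*.059*ey+z*ez for z in(0,.024) for a,d in((-1,-1),(1,-1),(1,1),(-1,1))]
    l=[h-.0595*ey,e-.0595*ey,e+.0595*ey,h+.0595*ey]
    return b,l
def draw(im,m,P,k,off,sc,col):
    q=[((proj(m,p)-off+.5)*sc) for p in P]
    cv2.polylines(im,[np.array(q).round().astype(np.int32)],True,col,1)
E
python3 - <<'E'
from h import *
for c,(x0,y0,x1,y1) in {'scene':(370,150,450,240),'side':(290,215,380,315)}.items():
    im=cv2.imread(f'pics/{c}0.png');m=env.camera_model(c)
    out=[]
    for th in(1.61,1.4):
        k=cv2.resize(im[y0:y1,x0:x1],None,fx=4.5,fy=4.5,interpolation=cv2.INTER_CUBIC)
        b,l=boxpts(.541,.012,-.22,th)
        for P,col in((b[:4],(0,255,0)),(b[4:],(0,255,255)),(l,(0,0,255))): draw(k,m,P,0,np.array([x0,y0]),4.5,col)
        out.append(k)
    cv2.imwrite(f'pics/ov_{c}.png',np.hstack(out)[:600,:800] if c=='x' else cv2.resize(np.hstack(out),(720 if c=='scene' else 800,405 if c=='scene' else 444)))
E
```

```text
(no output)
```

View pics/ov_scene.png

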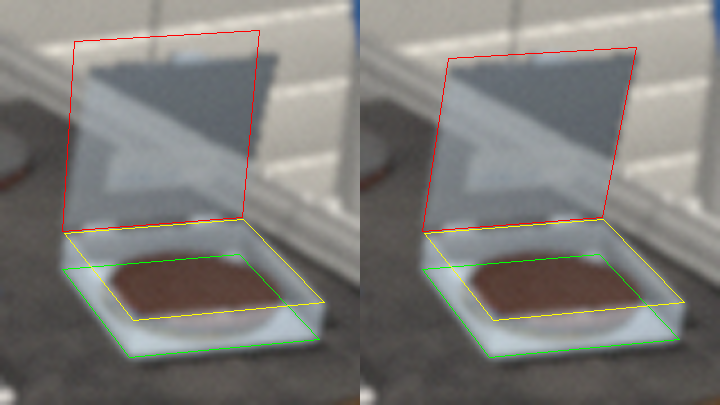

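View pics/ov_side.png

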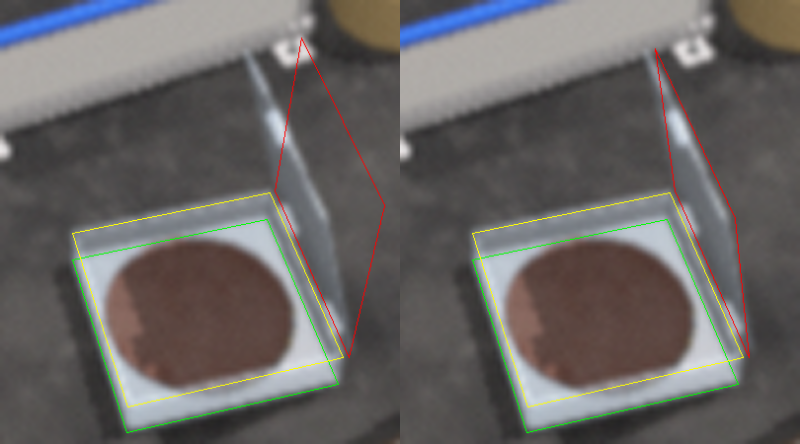

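>>> {"name": "drive_tool", "arguments": {"moves": [{"dx": 0.03,"dy": -0.03,"dz": 0.02,"rz": -0.1,"gripper": 1},{"dx": 0.06,"dy": -0.065,"dz": 0.03,"rz": -0.2,"gripper": 1},{"dx": 0.09,"dy": -0.1,"dz": 0.03,"rz": -0.3,"gripper": 1},{"dx": 0.12,"dy": -0.135,"dz": 0.03,"rz": -0.42,"gripper": 1},{"dx": 0.15,"dy": -0.17,"dz": 0.03,"rz": -0.54,"gripper": 1},{"dx": 0.18,"dy": -0.205,"dz": 0.03,"rz": -0.66,"gripper": 1},{"dx": 0.21,"dy": -0.24,"dz": 0.03,"rz": -0.78,"gripper": 1},{"dx": 0.24,"dy": -0.27,"dz": 0.03,"rz": -0.9,"gripper": 1},{"dx": 0.27,"dy": -0.3,"dz": 0.03,"rz": -1.02,"gripper": 1},{"dx": 0.3,"dy": -0.33,"dz": 0.03,"rz": -1.14,"gripper": 1},{"dx": 0.33,"dy": -0.36,"dz": 0.03,"rz": -1.26,"gripper": 1},{"dx": 0.35,"dy": -0.39,"dz": 0.03,"rz": -1.35,"gripper": 1}]}}

```text
validation failed for argument at $.mo...
```

>>> {"name": "drive_tool", "arguments": {"moves": [{"dx": 0.03,"dy": -0.03,"dz": 0.02,"rx": 0.0,"ry": 0.0,"rz": -0.1,"gripper": 1.0}]}}

```text
clock: 1.23
tcp_pos: [0.2141, 0.464, 0.2467]
eef_rot: [[-0.894, 0.448, -0.003], [0.448, 0.894, -0.002], [0.002, -0.003, -1.0]]
force: [1.4, 0.4, -0.7]
finger_gap: 0.881
```

>>> {"name": "drive_tool", "arguments": {"moves": [{"dx": 0.03,"dy": -0.035,"dz": 0.015,"rx": 0.0,"ry": 0.0,"rz": -0.1,"gripper": 1.0},{"dx": 0.06,"dy": -0.07,"dz": 0.015,"rx": 0.0,"ry": 0.0,"rz": -0.2,"gripper": 1.0},{"dx": 0.09,"dy": -0.105,"dz": 0.015,"rx": 0.0,"ry": 0.0,"rz": -0.3,"gripper": 1.0},{"dx": 0.12,"dy": -0.14,"dz": 0.015,"rx": 0.0,"ry": 0.0,"rz": -0.4,"gripper": 1.0},{"dx": 0.15,"dy": -0.175,"dz": 0.015,"rx": 0.0,"ry": 0.0,"rz": -0.5,"gripper": 1.0},{"dx": 0.18,"dy": -0.21,"dz": 0.015,"rx": 0.0,"ry": 0.0,"rz": -0.6,"gripper": 1.0},{"dx": 0.21,"dy": -0.245,"dz": 0.015,"rx": 0.0,"ry": 0.0,"rz": -0.7,"gripper": 1.0},{"dx": 0.24,"dy": -0.28,"dz": 0.015,"rx": 0.0,"ry": 0.0,"rz": -0.8,"gripper": 1.0},{"dx": 0.27,"dy": -0.315,"dz": 0.015,"rx": 0.0,"ry": 0.0,"rz": -0.9,"gripper": 1.0},{"dx": 0.3,"dy": -0.345,"dz": 0.015,"rx": 0.0,"ry": 0.0,"rz": -1.0,"gripper": 1.0},{"dx": 0.33,"dy": -0.375,"dz": 0.015,"rx": 0.0,"ry": 0.0,"rz": -1.1,"gripper": 1.0},{"dx": 0.36,"dy": -0.405,"dz": 0.015,"rx": 0.0,"ry": 0.0,"rz": -1.2,"gripper": 1.0}]}}

```text
clock: 2.23
tcp_pos: [0.5465, 0.0862, 0.2618]
eef_rot: [[0.099, 0.995, -0.003], [0.995, -0.099, 0.002], [0.002, -0.003, -1.0]]
force: [0.6, 1.3, 0.2]
finger_gap: 0.001
```

>>> {"name": "drive_tool", "arguments": {"moves": [{"dx": 0.03,"dy": -0.03,"dz": 0.0,"rx": 0.0,"ry": 0.0,"rz": -0.12,"gripper": 1.0},{"dx": 0.06,"dy": -0.065,"dz": 0.0,"rx": 0.0,"ry": 0.0,"rz": -0.12,"gripper": 1.0},{"dx": 0.09,"dy": -0.095,"dz": 0.0,"rx": 0.0,"ry": 0.0,"rz": -0.12,"gripper": 1.0},{"dx": 0.09,"dy": -0.095,"dz": 0.0,"rx": 0.0,"ry": 0.0,"rz": -0.12,"gripper": 1.0},{"dx": 0.09,"dy": -0.095,"dz": 0.0,"rx": 0.0,"ry": 0.0,"rz": -0.12,"gripper": 1.0}]}}

```text
clock: 2.65
tcp_pos: [0.6379, -0.011, 0.2605]
eef_rot: [[0.221, 0.975, -0.004], [0.975, -0.221, 0.002], [0.002, -0.004, -1.0]]
force: [0.4, -0.4, -0.4]
finger_gap: -0.002
```

```bash
cat > look.py <<'E'
import sys
from h import *
tag=sys.argv[1]
for c in sys.argv[2:]:
    im=env.get_image(c); cv2.imwrite(f'pics/{c}_{tag}.png',im)
s=env.get_state(); print(s['clock'],s['tcp_pos'].round(4),s['force'].round(1))
E
python3 look.py a wrist side
```

```text
2.75 [ 0.6362 -0.0085  0.2616] [-0.8  1.3 -0.2]
```

View pics/wrist_a.png

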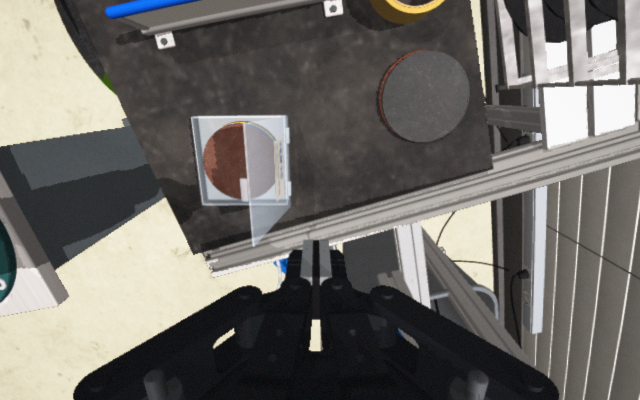

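View pics/side_a.png

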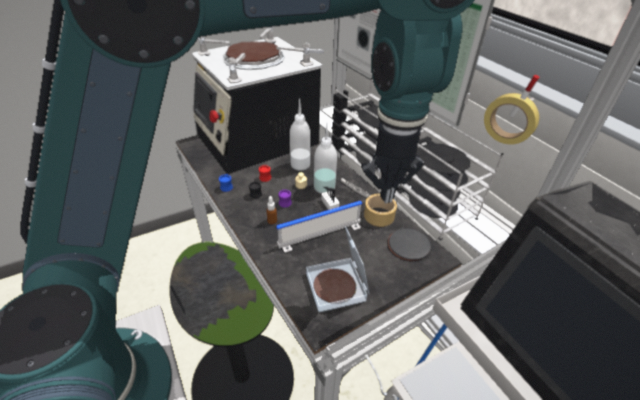

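Wrist view: box corners near (192,117), (286,115), (292,204) and (201,205), with the lid standing upright. I'll check this against the box model.

```bash
python3 - <<'E'
from h import *
m=env.camera_model('wrist'); im=cv2.imread('pics/wrist_a.png')
x0,y0,x1,y1=170,90,310,260
out=[]
for prm in ((.541,.012,-.22,1.36),(.541,.012,-.2,1.36)):
    k=cv2.resize(im[y0:y1,x0:x1],None,fx=2.8,fy=2.8,interpolation=cv2.INTER_CUBIC)
    b,l=boxpts(*prm)
    for P,col in((b[:4],(0,255,0)),(b[4:],(0,255,255)),(l,(0,0,255))): draw(k,m,P,0,np.array([x0,y0]),2.8,col)
    out.append(k)
cv2.imwrite('pics/ov_w.png',np.hstack(out))
print(proj(m,[.636,-.0085,.2616]), atz(m,(239,160),0.002))
E
```

```text
[316.33248336 256.06813873] [0.5317817  0.01561763 0.002     ]
```

View pics/ov_w.png

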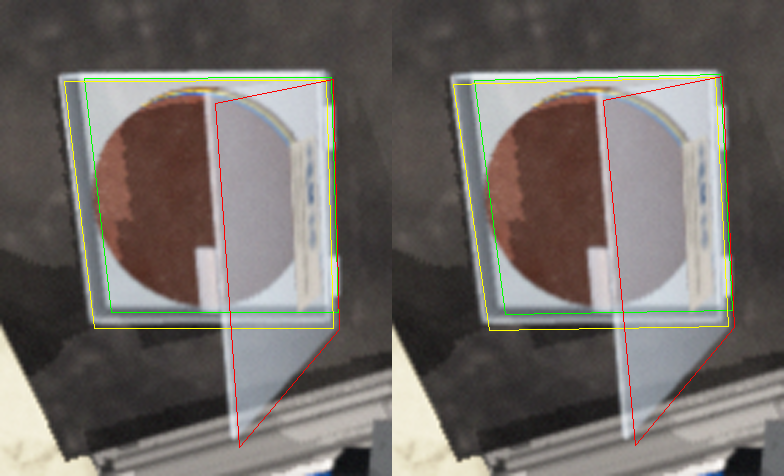

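>>> {"name": "drive_tool", "arguments": {"moves": [{"dx": 0.0,"dy": 0.0,"dz": -0.035,"rx": 0.0,"ry": 0.0,"rz": 0.0,"gripper": 1.0},{"dx": 0.0,"dy": 0.0,"dz": -0.07,"rx": 0.0,"ry": 0.0,"rz": 0.0,"gripper": 1.0},{"dx": 0.0,"dy": 0.0,"dz": -0.1,"rx": 0.0,"ry": 0.0,"rz": 0.0,"gripper": 1.0},{"dx": 0.0,"dy": 0.0,"dz": -0.125,"rx": 0.0,"ry": 0.0,"rz": 0.0,"gripper": 1.0},{"dx": 0.0,"dy": 0.0,"dz": -0.145,"rx": 0.0,"ry": 0.0,"rz": 0.0,"gripper": 1.0},{"dx": 0.0,"dy": 0.0,"dz": -0.145,"rx": 0.0,"ry": 0.0,"rz": 0.0,"gripper": 1.0}]}}

```text
clock: 3.25
tcp_pos: [0.6333, -0.0067, 0.1136]
eef_rot: [[0.217, 0.976, -0.008], [0.976, -0.217, 0.004], [0.002, -0.009, -1.0]]
force: [0.2, -0.0, -0.8]
finger_gap: -0.0
```

```bash
python3 look.py b wrist scene; python3 - <<'E'
import cv2
k=cv2.imread('pics/scene_b.png')
cv2.imwrite('pics/sb.png',cv2.resize(k[100:260,330:490],None,fx=3.5,fy=3.5))
E
```

```text
3.35 [ 0.6355 -0.0073  0.1175] [ 0.5 -0.7  0.3]
```

View pics/wrist_b.png

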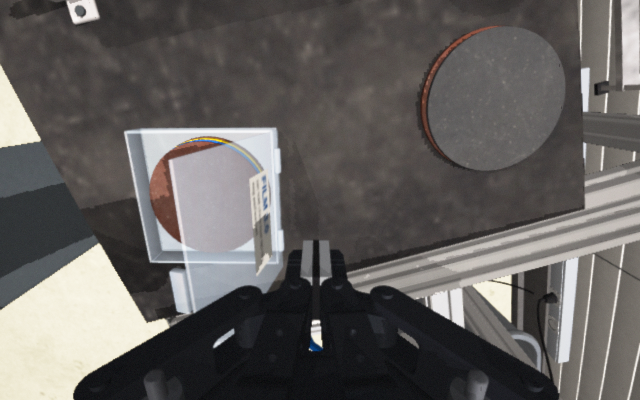

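View pics/sb.png

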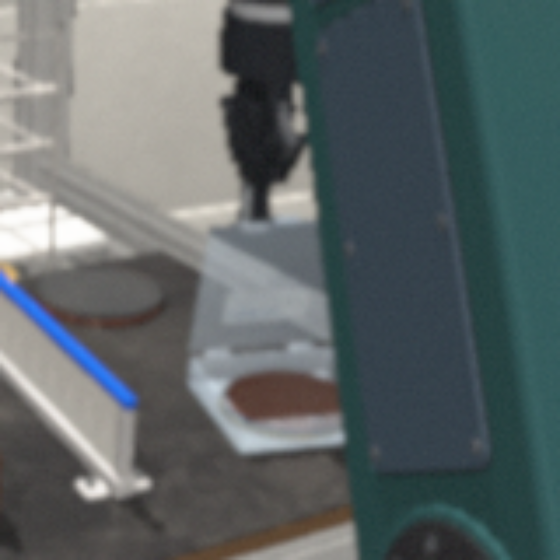

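>>> {"name": "drive_tool", "arguments": {"moves": [{"dx": -0.01,"dy": 0.002,"dz": 0.0,"rx": 0.0,"ry": 0.0,"rz": 0.0,"gripper": 1.0},{"dx": -0.02,"dy": 0.0045,"dz": 0.0,"rx": 0.0,"ry": 0.0,"rz": 0.0,"gripper": 1.0},{"dx": -0.029,"dy": 0.0065,"dz": 0.0,"rx": 0.0,"ry": 0.0,"rz": 0.0,"gripper": 1.0},{"dx": -0.036,"dy": 0.008,"dz": 0.0,"rx": 0.0,"ry": 0.0,"rz": 0.0,"gripper": 1.0},{"dx": -0.041,"dy": 0.009,"dz": 0.0,"rx": 0.0,"ry": 0.0,"rz": 0.0,"gripper": 1.0},{"dx": -0.046,"dy": 0.01,"dz": -0.0015,"rx": 0.0,"ry": 0.0,"rz": 0.0,"gripper": 1.0},{"dx": -0.051,"dy": 0.0115,"dz": -0.003,"rx": 0.0,"ry": 0.0,"rz": 0.0,"gripper": 1.0},{"dx": -0.0565,"dy": 0.0125,"dz": -0.005,"rx": 0.0,"ry": 0.0,"rz": 0.0,"gripper": 1.0},{"dx": -0.0615,"dy": 0.0135,"dz": -0.0075,"rx": 0.0,"ry": 0.0,"rz": 0.0,"gripper": 1.0},{"dx": -0.0665,"dy": 0.015,"dz": -0.01,"rx": 0.0,"ry": 0.0,"rz": 0.0,"gripper": 1.0},{"dx": -0.072,"dy": 0.016,"dz": -0.0135,"rx": 0.0,"ry": 0.0,"rz": 0.0,"gripper": 1.0},{"dx": -0.077,"dy": 0.017,"dz": -0.017,"rx": 0.0,"ry": 0.0,"rz": 0.0,"gripper": 1.0}]}}

```text
clock: 4.35
tcp_pos: [0.5579, 0.0098, 0.1001]
eef_rot: [[0.217, 0.976, -0.004], [0.976, -0.217, 0.003], [0.002, -0.004, -1.0]]
force: [-0.1, 1.1, 0.8]
finger_gap: -0.002
```

```bash
python3 look.py c wrist side; python3 - <<'E'
import cv2
k=cv2.imread('pics/side_c.png')
cv2.imwrite('pics/sc.png',cv2.resize(k[160:330,270:440],None,fx=3.5,fy=3.5))
E
```

```text
4.45 [0.5573 0.0099 0.0999] [-0.1 -0.   0.6]
```

View pics/wrist_c.png

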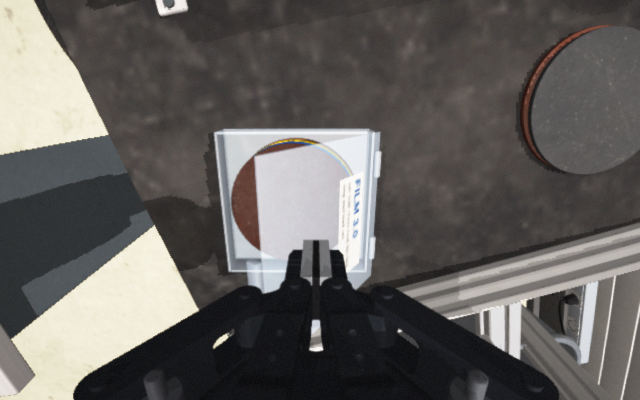

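View pics/sc.png

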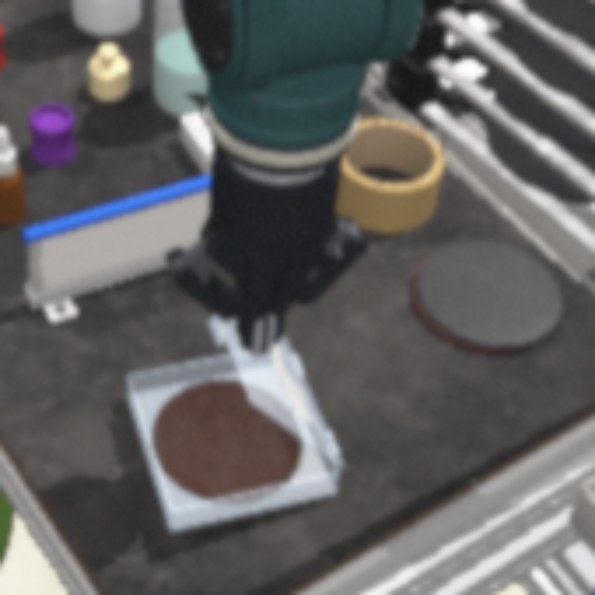

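>>> {"name": "drive_tool", "arguments": {"moves": [{"dx": -0.007,"dy": 0.0015,"dz": -0.006,"rx": 0.0,"ry": 0.0,"rz": 0.0,"gripper": 1.0},{"dx": -0.0125,"dy": 0.003,"dz": -0.0125,"rx": 0.0,"ry": 0.0,"rz": 0.0,"gripper": 1.0},{"dx": -0.0185,"dy": 0.004,"dz": -0.02,"rx": 0.0,"ry": 0.0,"rz": 0.0,"gripper": 1.0},{"dx": -0.024,"dy": 0.0055,"dz": -0.028,"rx": 0.0,"ry": 0.0,"rz": 0.0,"gripper": 1.0},{"dx": -0.027,"dy": 0.006,"dz": -0.034,"rx": 0.0,"ry": 0.0,"rz": 0.0,"gripper": 1.0},{"dx": -0.03,"dy": 0.0065,"dz": -0.0405,"rx": 0.0,"ry": 0.0,"rz": 0.0,"gripper": 1.0},{"dx": -0.032,"dy": 0.007,"dz": -0.047,"rx": 0.0,"ry": 0.0,"rz": 0.0,"gripper": 1.0},{"dx": -0.034,"dy": 0.0075,"dz": -0.054,"rx": 0.0,"ry": 0.0,"rz": 0.0,"gripper": 1.0},{"dx": -0.035,"dy": 0.008,"dz": -0.059,"rx": 0.0,"ry": 0.0,"rz": 0.0,"gripper": 1.0},{"dx": -0.036,"dy": 0.008,"dz": -0.0635,"rx": 0.0,"ry": 0.0,"rz": 0.0,"gripper": 1.0},{"dx": -0.036,"dy": 0.008,"dz": -0.067,"rx": 0.0,"ry": 0.0,"rz": 0.0,"gripper": 1.0},{"dx": -0.036,"dy": 0.008,"dz": -0.067,"rx": 0.0,"ry": 0.0,"rz": 0.0,"gripper": 1.0}]}}

```text
clock: 5.45
tcp_pos: [0.521, 0.0179, 0.0322]
eef_rot: [[0.217, 0.976, -0.006], [0.976, -0.217, 0.003], [0.002, -0.006, -1.0]]
force: [-0.4, 0.0, 0.1]
finger_gap: 0.004
```

```bash
python3 look.py d wrist side; python3 - <<'E'
import cv2
k=cv2.imread('pics/side_d.png')
cv2.imwrite('pics/sd.png',cv2.resize(k[160:330,270:440],None,fx=3.5,fy=3.5))
E
```

```text
5.55 [0.5214 0.0178 0.0329] [0.6 0.5 0.7]
```

View pics/wrist_d.png

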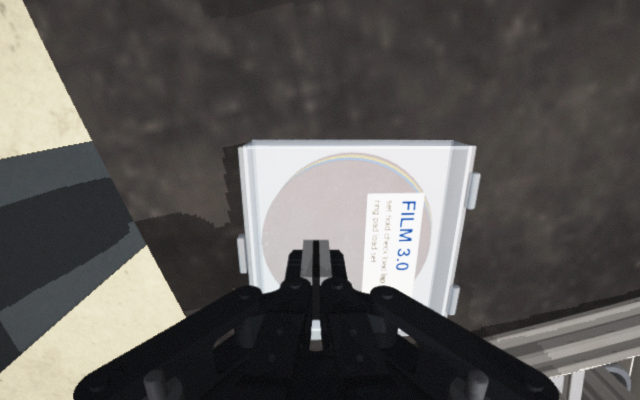

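View pics/sd.png

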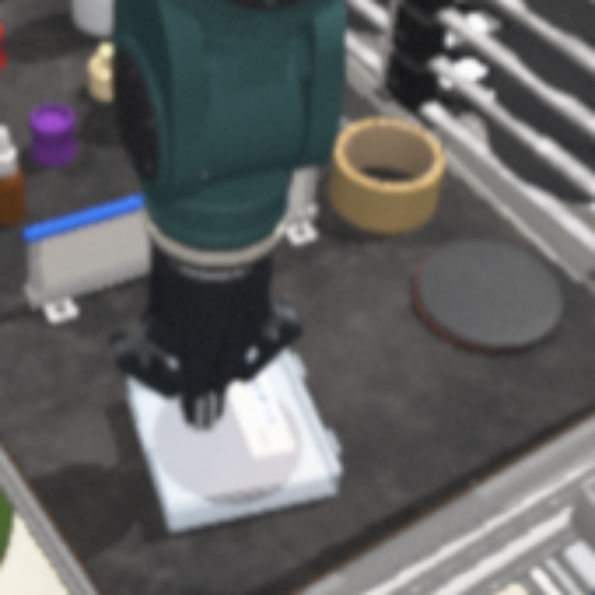

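The lid is nearly shut under the fingertips, so I'll press it down slowly and watch the force.

>>> {"name": "drive_tool", "arguments": {"moves": [{"dx": 0.0,"dy": 0.0,"dz": -0.002,"rx": 0.0,"ry": 0.0,"rz": 0.0,"gripper": 1.0},{"dx": 0.0,"dy": 0.0,"dz": -0.004,"rx": 0.0,"ry": 0.0,"rz": 0.0,"gripper": 1.0},{"dx": 0.0,"dy": 0.0,"dz": -0.006,"rx": 0.0,"ry": 0.0,"rz": 0.0,"gripper": 1.0},{"dx": 0.0,"dy": 0.0,"dz": -0.007,"rx": 0.0,"ry": 0.0,"rz": 0.0,"gripper": 1.0},{"dx": 0.0,"dy": 0.0,"dz": -0.007,"rx": 0.0,"ry": 0.0,"rz": 0.0,"gripper": 1.0}]}}

```text
clock: 5.97
tcp_pos: [0.5216, 0.0178, 0.0264]
eef_rot: [[0.217, 0.976, -0.004], [0.976, -0.217, 0.003], [0.002, -0.005, -1.0]]
force: [-2.4, -0.6, 11.9]
finger_gap: 0.001
```

>>> {"name": "drive_tool", "arguments": {"moves": [{"dx": 0.0,"dy": 0.0,"dz": 0.02,"rx": 0.0,"ry": 0.0,"rz": 0.0,"gripper": 1.0},{"dx": 0.0,"dy": 0.0,"dz": 0.06,"rx": 0.0,"ry": 0.0,"rz": 0.0,"gripper": 1.0},{"dx": 0.0,"dy": 0.0,"dz": 0.1,"rx": 0.0,"ry": 0.0,"rz": 0.0,"gripper": 1.0},{"dx": 0.0,"dy": 0.0,"dz": 0.14,"rx": 0.0,"ry": 0.0,"rz": 0.0,"gripper": 0.4},{"dx": -0.005,"dy": 0.03,"dz": 0.18,"rx": 0.0,"ry": 0.0,"rz": 0.0,"gripper": 0.3},{"dx": -0.01,"dy": 0.07,"dz": 0.21,"rx": 0.0,"ry": 0.0,"rz": 0.0,"gripper": 0.2},{"dx": -0.01,"dy": 0.11,"dz": 0.21,"rx": 0.0,"ry": 0.0,"rz": 0.0,"gripper": 0.2},{"dx": -0.015,"dy": 0.15,"dz": 0.21,"rx": 0.0,"ry": 0.0,"rz": 0.0,"gripper": 0.2},{"dx": -0.015,"dy": 0.15,"dz": 0.21,"rx": 0.0,"ry": 0.0,"rz": 0.0,"gripper": 0.2}]}}

```text
clock: 6.72
tcp_pos: [0.5061, 0.172, 0.2372]
eef_rot: [[0.214, 0.977, -0.003], [0.977, -0.214, 0.004], [0.004, -0.004, -1.0]]
force: [0.1, -0.6, 0.6]
finger_gap: 0.795
```

```bash
python3 look.py e wrist side scene; python3 - <<'E'
from h import *
for c,(x0,y0,x1,y1) in {'scene':(370,180,450,240),'side':(290,245,380,315)}.items():
    im=cv2.imread(f'pics/{c}_e.png');m=env.camera_model(c)
    k0=cv2.resize(im[y0:y1,x0:x1],None,fx=4.4,fy=4.4,interpolation=cv2.INTER_CUBIC);k=k0.copy()
    b,l=boxpts(.539,.0145,-.22,0)
    for P,col in((b[:4],(0,255,0)),(l,(0,0,255))): draw(k,m,P,0,np.array([x0,y0]),4.4,col)
    cv2.imwrite(f'pics/e_{c}.png',np.hstack([k0,k]))
E
```

```text
6.8667 [0.5064 0.1684 0.2361] [-0.6 -0.4 -0. ]
```

View pics/wrist_e.png

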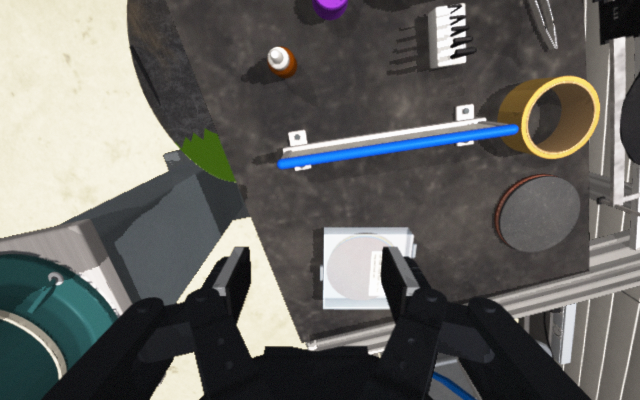

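View pics/e_scene.png

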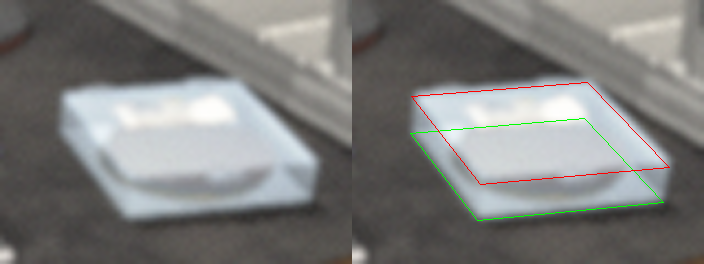

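View pics/e_side.png

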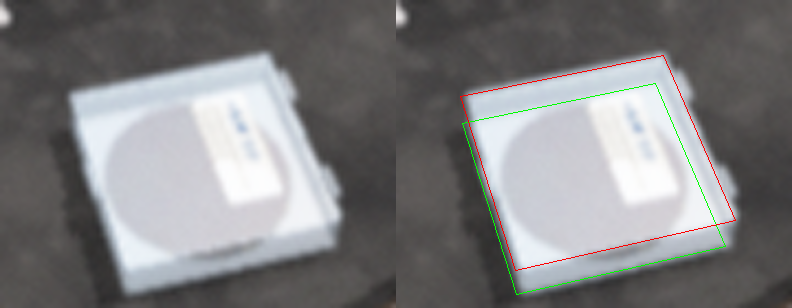

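The lid reads fully shut in all three views, and it met the stop with 12 N at z≈0.026. Now to the loupe.

>>> {"name": "drive_tool", "arguments": {"moves": [{"dx": 0.0,"dy": 0.035,"dz": 0.0,"rx": 0.0,"ry": 0.0,"rz": 0.0,"gripper": 0.2},{"dx": 0.0,"dy": 0.07,"dz": 0.0,"rx": 0.0,"ry": 0.0,"rz": 0.0,"gripper": 0.2},{"dx": 0.0,"dy": 0.105,"dz": 0.0,"rx": 0.0,"ry": 0.0,"rz": 0.0,"gripper": 0.2},{"dx": 0.0,"dy": 0.14,"dz": 0.0,"rx": 0.0,"ry": 0.0,"rz": 0.0,"gripper": 0.2},{"dx": 0.0,"dy": 0.175,"dz": 0.0,"rx": 0.0,"ry": 0.0,"rz": 0.0,"gripper": 0.2},{"dx": 0.0,"dy": 0.195,"dz": 0.0,"rx": 0.0,"ry": 0.0,"rz": 0.0,"gripper": 0.2},{"dx": 0.0,"dy": 0.195,"dz": 0.0,"rx": 0.0,"ry": 0.0,"rz": 0.0,"gripper": 0.2},{"dx": 0.0,"dy": 0.195,"dz": 0.0,"rx": 0.0,"ry": 0.0,"rz": 0.0,"gripper": 0.2}]}}

```text
clock: 7.53
tcp_pos: [0.5068, 0.3628, 0.2353]
eef_rot: [[0.215, 0.977, -0.005], [0.977, -0.215, 0.002], [0.001, -0.006, -1.0]]
force: [-0.2, -0.5, -0.8]
finger_gap: 0.799
```

```bash
cat > lp.py <<'E'
import sys
from h import *
np.set_printoptions(precision=4,suppress=True)
tag=sys.argv[1]
m=env.camera_model('wrist'); im=env.get_image('wrist'); cv2.imwrite(f'pics/wrist_{tag}.png',im)
for r in env.mark_of('loupe','wrist'): print('mark',round(r['score'],2),np.round(r['position'],1),atz(m,r['position'],0))
for r in env.regions_of('loupe','wrist'):
    g=r['region']; print('reg',round(r['score'],2),r['extent'],im[g].mean(0).round())
print(m['R'],m['t']); print(env.get_state()['tcp_pos'],env.get_state()['clock'])
E
python3 lp.py f
```

```text
mark 0.93 [295.8 116.8] [0.494  0.4266 0.    ]
mark 0.66 [330.4  43.8] [0.5523 0.4981 0.    ]
mark 0.6 [360.1 162.5] [0.562  0.3529 0.    ]
reg 0.83 [276.3, 101.2, 36.5, 28.0] [50. 49. 52.]
reg 0.69 [196.3, 42.5, 45.0, 40.5] [207.  91.  20.]
reg 0.62 [345.8, 148.0, 34.5, 37.6] [186.  54. 145.]
reg 0.61 [314.5, 20.6, 39.5, 44.1] [ 11.  18. 219.]
[[ 0.9768 -0.2142 -0.0049]
 [-0.2018 -0.9274  0.3151]
 [-0.072  -0.3068 -0.949 ]] [-0.4157  0.3971  0.5314]
[0.5069 0.3618 0.2361] 7.6833
```

View pics/wrist_f.png

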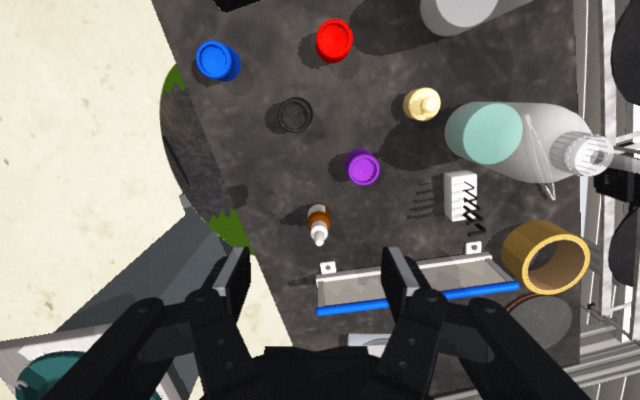

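The wrist view shows the black loupe at (294,114), with the blue, red and purple ones clearly separate and the dropper at (318,222).

```bash
python3 - <<'E'
from h import *
m=env.camera_model('wrist')
im=cv2.imread('pics/wrist_f.png')
k=cv2.resize(im[85:145,265:325],None,fx=8,fy=8,interpolation=cv2.INTER_CUBIC)
out=[k.copy()]
for c in ((.497,.428),):
    for z,col in((0,(0,255,0)),(.04,(0,0,255))):
        P=[[c[0]+.02*np.cos(a),c[1]+.02*np.sin(a),z] for a in np.linspace(0,6.28,40)]
        draw(k,m,P,0,np.array([265,85]),8,col)
cv2.imwrite('pics/lf.png',cv2.resize(np.hstack([out[0],k]),(800,400)))
print(atz(m,(294,114),.04),atz(m,(295,117),0))
E
```

```text
[0.49619467 0.43068979 0.04      ] [0.49320029 0.42567269 0.        ]
```

View pics/lf.png

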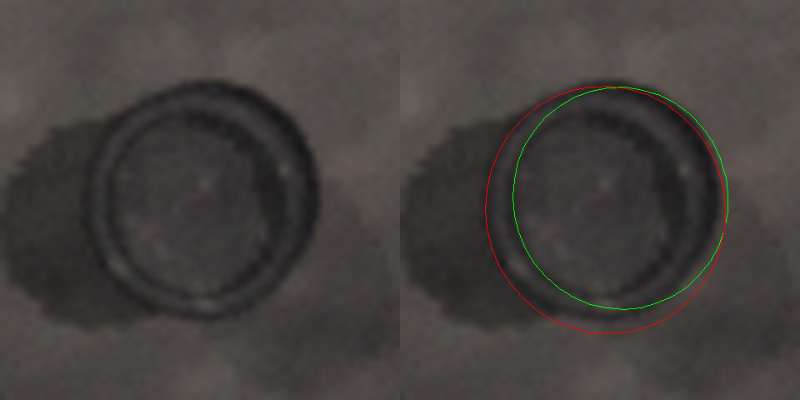

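>>> {"name": "drive_tool", "arguments": {"moves": [{"dx": -0.004,"dy": 0.03,"dz": 0.0,"rx": 0.0,"ry": 0.0,"rz": 0.0,"gripper": 0.2},{"dx": -0.01,"dy": 0.068,"dz": 0.0,"rx": 0.0,"ry": 0.0,"rz": 0.0,"gripper": 0.2},{"dx": -0.01,"dy": 0.068,"dz": -0.03,"rx": 0.0,"ry": 0.0,"rz": 0.0,"gripper": 0.2},{"dx": -0.01,"dy": 0.068,"dz": -0.06,"rx": 0.0,"ry": 0.0,"rz": 0.0,"gripper": 0.2},{"dx": -0.01,"dy": 0.068,"dz": -0.09,"rx": 0.0,"ry": 0.0,"rz": 0.0,"gripper": 0.2},{"dx": -0.01,"dy": 0.068,"dz": -0.12,"rx": 0.0,"ry": 0.0,"rz": 0.0,"gripper": 0.2},{"dx": -0.01,"dy": 0.068,"dz": -0.15,"rx": 0.0,"ry": 0.0,"rz": 0.0,"gripper": 0.2},{"dx": -0.01,"dy": 0.068,"dz": -0.16,"rx": 0.0,"ry": 0.0,"rz": 0.0,"gripper": 0.2},{"dx": -0.01,"dy": 0.068,"dz": -0.16,"rx": 0.0,"ry": 0.0,"rz": 0.0,"gripper": 0.2}]}}

```text
clock: 8.43
tcp_pos: [0.4962, 0.428, 0.0742]
eef_rot: [[0.218, 0.976, -0.008], [0.976, -0.218, 0.0], [-0.002, -0.008, -1.0]]
force: [-0.4, -0.6, -0.1]
finger_gap: 0.804
```

```bash
python3 look.py g wrist side; python3 - <<'E'
from h import *
m=env.camera_model('wrist'); im=cv2.imread('pics/wrist_g.png')
for z,col in((0,(0,255,0)),(.04,(0,0,255))):
    P=[[.497+.02*np.cos(a),.430+.02*np.sin(a),z] for a in np.linspace(0,6.28,40)]
    draw(im,m,P,0,np.array([0,0]),1,col)
cv2.imwrite('pics/wg.png',im)
k=cv2.imread('pics/side_g.png')
cv2.imwrite('pics/sg.png',cv2.resize(k[120:270,190:340],None,fx=3.5,fy=3.5))
E
```

```text
8.5333 [0.4976 0.4295 0.0775] [-1.1 -0.7  0.3]
```

View pics/wg.png

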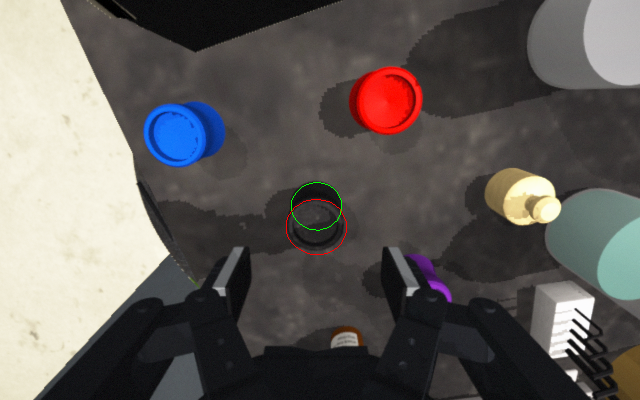

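View pics/sg.png

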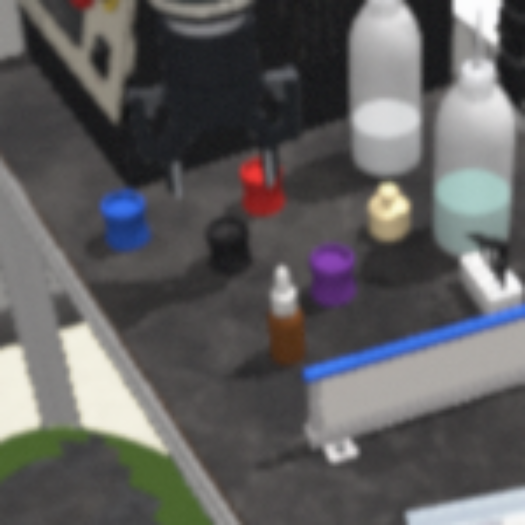

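>>> {"name": "drive_tool", "arguments": {"moves": [{"dx": 0.0,"dy": 0.0,"dz": -0.015,"rx": 0.0,"ry": 0.0,"rz": 0.0,"gripper": 0.2},{"dx": 0.0,"dy": 0.0,"dz": -0.03,"rx": 0.0,"ry": 0.0,"rz": 0.0,"gripper": 0.2},{"dx": 0.0,"dy": 0.0,"dz": -0.045,"rx": 0.0,"ry": 0.0,"rz": 0.0,"gripper": 0.2},{"dx": 0.0,"dy": 0.0,"dz": -0.057,"rx": 0.0,"ry": 0.0,"rz": 0.0,"gripper": 0.2},{"dx": 0.0,"dy": 0.0,"dz": -0.066,"rx": 0.0,"ry": 0.0,"rz": 0.0,"gripper": 0.2},{"dx": 0.0,"dy": 0.0,"dz": -0.071,"rx": 0.0,"ry": 0.0,"rz": 0.0,"gripper": 0.2},{"dx": 0.0,"dy": 0.0,"dz": -0.073,"rx": 0.0,"ry": 0.0,"rz": 0.0,"gripper": 0.2},{"dx": 0.0,"dy": 0.0,"dz": -0.073,"rx": 0.0,"ry": 0.0,"rz": 0.0,"gripper": 0.2}]}}

```text
clock: 9.2
tcp_pos: [0.498, 0.4297, 0.0051]
eef_rot: [[0.217, 0.976, -0.003], [0.976, -0.217, 0.003], [0.003, -0.004, -1.0]]
force: [-0.1, -0.5, 0.6]
finger_gap: 0.8
```

```bash
python3 look.py i wrist side; python3 - <<'E'
from h import *
k=cv2.imread('pics/side_i.png')
cv2.imwrite('pics/si.png',cv2.resize(k[120:270,190:340],None,fx=3.5,fy=3.5))
E
```

```text
9.3 [0.4981 0.4298 0.0054] [ 0.3  0.1 -0.2]
```

View pics/wrist_i.png

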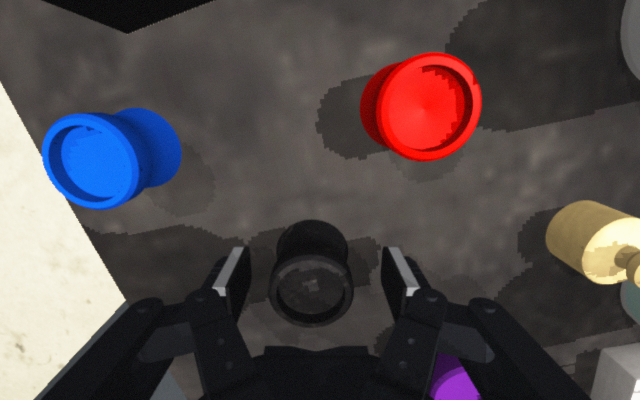

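View pics/si.png

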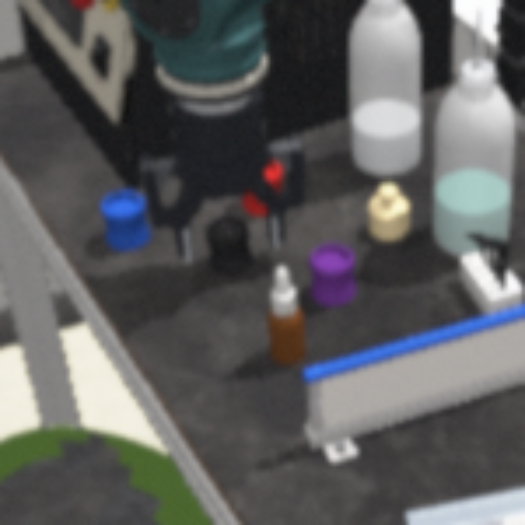

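>>> {"name": "drive_tool", "arguments": {"moves": [{"dx": -0.001,"dy": 0.0,"dz": -0.004,"rx": 0.0,"ry": 0.0,"rz": 0.0,"gripper": 0.2},{"dx": -0.001,"dy": 0.0,"dz": -0.004,"rx": 0.0,"ry": 0.0,"rz": 0.0,"gripper": 0.3},{"dx": -0.001,"dy": 0.0,"dz": -0.004,"rx": 0.0,"ry": 0.0,"rz": 0.0,"gripper": 0.45},{"dx": -0.001,"dy": 0.0,"dz": -0.004,"rx": 0.0,"ry": 0.0,"rz": 0.0,"gripper": 0.6},{"dx": -0.001,"dy": 0.0,"dz": -0.004,"rx": 0.0,"ry": 0.0,"rz": 0.0,"gripper": 1.0},{"dx": -0.001,"dy": 0.0,"dz": -0.004,"rx": 0.0,"ry": 0.0,"rz": 0.0,"gripper": 1.0},{"dx": -0.001,"dy": 0.0,"dz": -0.004,"rx": 0.0,"ry": 0.0,"rz": 0.0,"gripper": 1.0},{"dx": -0.001,"dy": 0.0,"dz": -0.004,"rx": 0.0,"ry": 0.0,"rz": 0.0,"gripper": 1.0}]}}

```text
clock: 9.97
tcp_pos: [0.4971, 0.4299, 0.002]
eef_rot: [[0.217, 0.976, -0.002], [0.976, -0.217, 0.004], [0.003, -0.003, -1.0]]
force: [-1.9, -0.1, 6.3]
finger_gap: 0.434
```

```bash
python3 look.py j wrist side; python3 - <<'E'
from h import *
k=cv2.imread('pics/side_j.png')
cv2.imwrite('pics/sj.png',cv2.resize(k[120:270,190:340],None,fx=3.5,fy=3.5))
E
```

```text
10.0667 [0.4971 0.4299 0.0019] [-1.6 -1.6  6.4]
```

View pics/wrist_j.png

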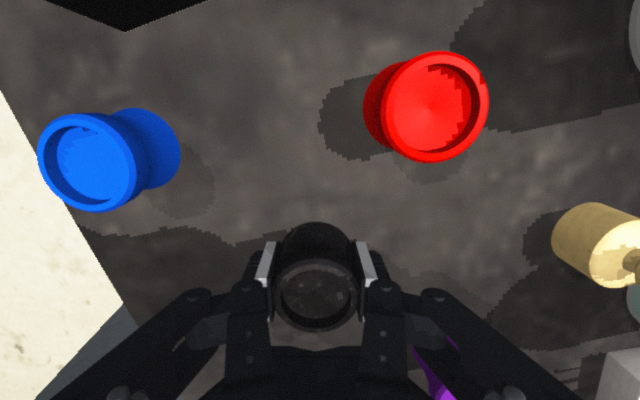

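View pics/sj.png

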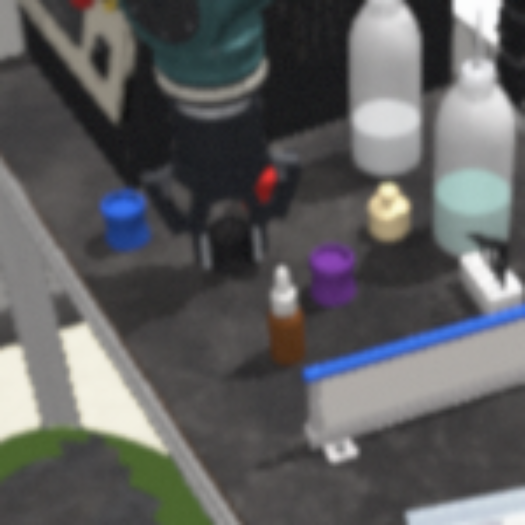

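The loupe is gripped (gap 0.434 ≈ 37 mm) and upright, and its neighbours haven't moved. Now I'll lift it.

>>> {"name": "drive_tool", "arguments": {"moves": [{"dx": 0.0,"dy": 0.0,"dz": 0.01,"rx": 0.0,"ry": 0.0,"rz": 0.0,"gripper": 1.0},{"dx": 0.0,"dy": 0.0,"dz": 0.03,"rx": 0.0,"ry": 0.0,"rz": 0.0,"gripper": 1.0},{"dx": 0.0,"dy": 0.0,"dz": 0.055,"rx": 0.0,"ry": 0.0,"rz": 0.0,"gripper": 1.0},{"dx": 0.0,"dy": 0.0,"dz": 0.08,"rx": 0.0,"ry": 0.0,"rz": 0.0,"gripper": 1.0},{"dx": 0.0,"dy": 0.0,"dz": 0.105,"rx": 0.0,"ry": 0.0,"rz": 0.0,"gripper": 1.0},{"dx": 0.0,"dy": 0.0,"dz": 0.13,"rx": 0.0,"ry": 0.0,"rz": 0.0,"gripper": 1.0},{"dx": 0.0,"dy": 0.0,"dz": 0.155,"rx": 0.0,"ry": 0.0,"rz": 0.0,"gripper": 1.0},{"dx": 0.0,"dy": 0.0,"dz": 0.165,"rx": 0.0,"ry": 0.0,"rz": 0.0,"gripper": 1.0},{"dx": 0.0,"dy": 0.0,"dz": 0.165,"rx": 0.0,"ry": 0.0,"rz": 0.0,"gripper": 1.0}]}}

```text
clock: 10.82
tcp_pos: [0.4981, 0.4305, 0.1697]
eef_rot: [[0.217, 0.976, 0.001], [0.976, -0.217, 0.006], [0.006, -0.0, -1.0]]
force: [0.7, 1.0, -0.5]
finger_gap: 0.435
```

```bash
python3 look.py k wrist side; python3 - <<'E'
from h import *
k=cv2.imread('pics/side_k.png')
cv2.imwrite('pics/sk.png',cv2.resize(k[60:270,150:340],None,fx=2.8,fy=2.8))
E
```

```text
10.9167 [0.497  0.4297 0.1662] [ 0.3 -0.2 -0.8]
```

View pics/wrist_k.png

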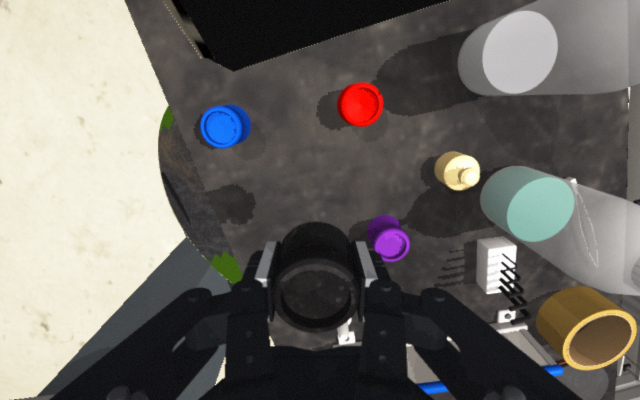

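View pics/sk.png

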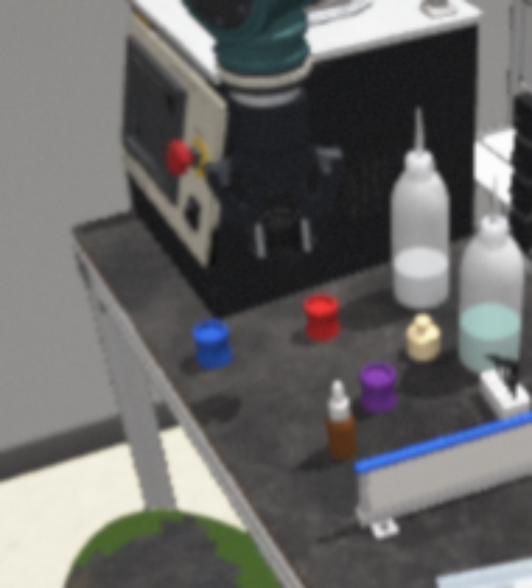

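>>> {"name": "drive_tool", "arguments": {"moves": [{"dx": 0.002,"dy": -0.02,"dz": 0.0,"rx": 0.0,"ry": 0.0,"rz": 0.0,"gripper": 1.0},{"dx": 0.005,"dy": -0.05,"dz": 0.0,"rx": 0.0,"ry": 0.0,"rz": 0.0,"gripper": 1.0},{"dx": 0.008,"dy": -0.08,"dz": 0.0,"rx": 0.0,"ry": 0.0,"rz": 0.0,"gripper": 1.0},{"dx": 0.011,"dy": -0.11,"dz": 0.0,"rx": 0.0,"ry": 0.0,"rz": 0.0,"gripper": 1.0},{"dx": 0.014,"dy": -0.14,"dz": 0.0,"rx": 0.0,"ry": 0.0,"rz": 0.0,"gripper": 1.0},{"dx": 0.017,"dy": -0.17,"dz": 0.0,"rx": 0.0,"ry": 0.0,"rz": 0.0,"gripper": 1.0},{"dx": 0.02,"dy": -0.2,"dz": 0.0,"rx": 0.0,"ry": 0.0,"rz": 0.0,"gripper": 1.0},{"dx": 0.024,"dy": -0.235,"dz": 0.0,"rx": 0.0,"ry": 0.0,"rz": 0.0,"gripper": 1.0},{"dx": 0.028,"dy": -0.27,"dz": 0.0,"rx": 0.0,"ry": 0.0,"rz": 0.0,"gripper": 1.0},{"dx": 0.032,"dy": -0.305,"dz": 0.0,"rx": 0.0,"ry": 0.0,"rz": 0.0,"gripper": 1.0},{"dx": 0.036,"dy": -0.34,"dz": 0.0,"rx": 0.0,"ry": 0.0,"rz": 0.0,"gripper": 1.0},{"dx": 0.038,"dy": -0.365,"dz": 0.0,"rx": 0.0,"ry": 0.0,"rz": 0.0,"gripper": 1.0}]}}

```text
clock: 11.92
tcp_pos: [0.5342, 0.0622, 0.1645]
eef_rot: [[0.218, 0.976, -0.005], [0.976, -0.218, 0.003], [0.002, -0.006, -1.0]]
force: [-0.2, -0.3, -0.2]
finger_gap: 0.439
```

>>> {"name": "drive_tool", "arguments": {"moves": [{"dx": 0.003,"dy": -0.025,"dz": 0.0,"rx": 0.0,"ry": 0.0,"rz": 0.0,"gripper": 1.0},{"dx": 0.005,"dy": -0.045,"dz": 0.0,"rx": 0.0,"ry": 0.0,"rz": 0.0,"gripper": 1.0},{"dx": 0.005,"dy": -0.048,"dz": -0.02,"rx": 0.0,"ry": 0.0,"rz": 0.0,"gripper": 1.0},{"dx": 0.005,"dy": -0.048,"dz": -0.045,"rx": 0.0,"ry": 0.0,"rz": 0.0,"gripper": 1.0},{"dx": 0.005,"dy": -0.048,"dz": -0.07,"rx": 0.0,"ry": 0.0,"rz": 0.0,"gripper": 1.0},{"dx": 0.005,"dy": -0.048,"dz": -0.085,"rx": 0.0,"ry": 0.0,"rz": 0.0,"gripper": 1.0},{"dx": 0.005,"dy": -0.048,"dz": -0.095,"rx": 0.0,"ry": 0.0,"rz": 0.0,"gripper": 1.0},{"dx": 0.005,"dy": -0.048,"dz": -0.1,"rx": 0.0,"ry": 0.0,"rz": 0.0,"gripper": 1.0},{"dx": 0.005,"dy": -0.048,"dz": -0.1,"rx": 0.0,"ry": 0.0,"rz": 0.0,"gripper": 1.0}]}}

```text
clock: 12.67
tcp_pos: [0.5378, 0.0144, 0.0626]
eef_rot: [[0.218, 0.976, -0.009], [0.976, -0.218, 0.004], [0.002, -0.009, -1.0]]
force: [-0.6, -0.3, -0.9]
finger_gap: 0.436
```

```bash
python3 look.py l wrist side scene; python3 - <<'E'
from h import *
m=env.camera_model('wrist'); im=cv2.imread('pics/wrist_l.png')
b,l=boxpts(.5395,.0137,-.22,0); l=[p+[0,0,.003] for p in l]
t=env.get_state()['tcp_pos']
def circ(z): return [[t[0]+.02*np.cos(a),t[1]+.02*np.sin(a),z] for a in np.linspace(0,6.28,40)]
zb=t[2]-.0019
draw(im,m,l,0,np.array([0,0]),1,(0,0,255)); draw(im,m,b[:4],0,np.array([0,0]),1,(0,255,0))
draw(im,m,circ(zb+.04),0,np.array([0,0]),1,(255,0,255))
cv2.imwrite('pics/wl.png',im)
m=env.camera_model('side');k=cv2.imread('pics/side_l.png')
k=cv2.resize(k[215:325,280:390],None,fx=5.4,fy=5.4,interpolation=cv2.INTER_CUBIC)
draw(k,m,l,0,np.array([280,215]),5.4,(0,0,255));draw(k,m,b[:4],0,np.array([280,215]),5.4,(0,255,0));draw(k,m,circ(zb),0,np.array([280,215]),5.4,(255,0,255))
cv2.imwrite('pics/sl.png',k)
E
```

```text
12.8167 [0.5393 0.0142 0.0648] [0.8 0.5 0.1]
```

View pics/wl.png

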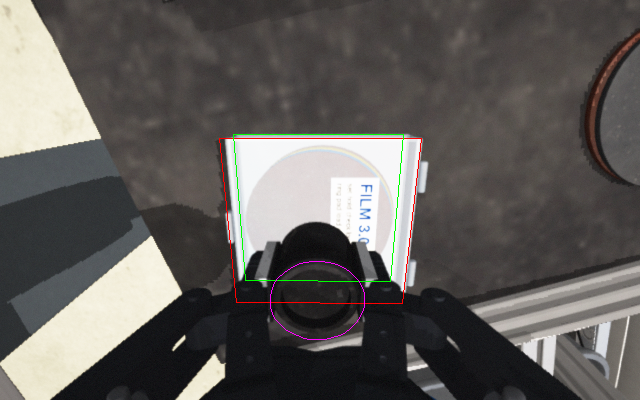

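View pics/sl.png

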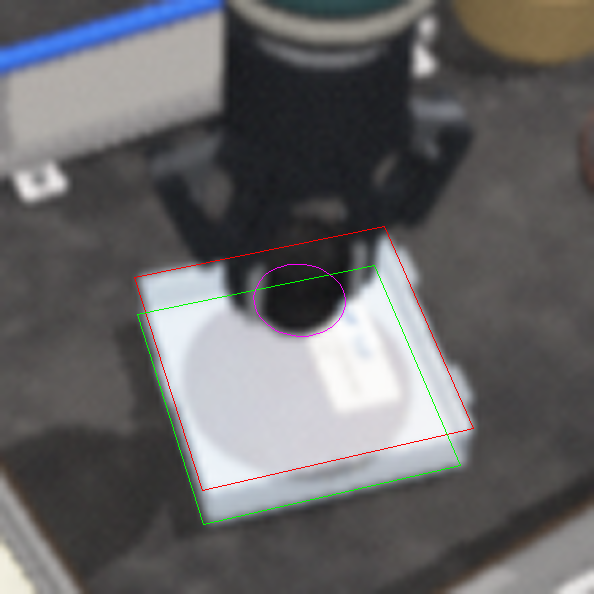

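Both overlays agree to about 1 mm, so the loupe is centred. I'll do the last descent slowly to TCP z≈0.034.

>>> {"name": "drive_tool", "arguments": {"moves": [{"dx": 0.0,"dy": -0.0005,"dz": -0.006,"rx": 0.0,"ry": 0.0,"rz": 0.0,"gripper": 1.0},{"dx": 0.0,"dy": -0.0005,"dz": -0.012,"rx": 0.0,"ry": 0.0,"rz": 0.0,"gripper": 1.0},{"dx": 0.0,"dy": -0.0005,"dz": -0.017,"rx": 0.0,"ry": 0.0,"rz": 0.0,"gripper": 1.0},{"dx": 0.0,"dy": -0.0005,"dz": -0.021,"rx": 0.0,"ry": 0.0,"rz": 0.0,"gripper": 1.0},{"dx": 0.0,"dy": -0.0005,"dz": -0.024,"rx": 0.0,"ry": 0.0,"rz": 0.0,"gripper": 1.0},{"dx": 0.0,"dy": -0.0005,"dz": -0.026,"rx": 0.0,"ry": 0.0,"rz": 0.0,"gripper": 1.0},{"dx": 0.0,"dy": -0.0005,"dz": -0.028,"rx": 0.0,"ry": 0.0,"rz": 0.0,"gripper": 1.0},{"dx": 0.0,"dy": -0.0005,"dz": -0.0285,"rx": 0.0,"ry": 0.0,"rz": 0.0,"gripper": 1.0},{"dx": 0.0,"dy": -0.0005,"dz": -0.0285,"rx": 0.0,"ry": 0.0,"rz": 0.0,"gripper": 1.0},{"dx": 0.0,"dy": -0.0005,"dz": -0.0285,"rx": 0.0,"ry": 0.0,"rz": 0.0,"gripper": 1.0}]}}

```text
clock: 13.65
tcp_pos: [0.5394, 0.0137, 0.0364]
eef_rot: [[0.218, 0.976, -0.005], [0.976, -0.218, 0.003], [0.002, -0.005, -1.0]]
force: [-0.1, -0.3, -0.3]
finger_gap: 0.44
```

```bash
python3 look.py n wrist side scene; python3 - <<'E'
from h import *
b,l=boxpts(.5395,.0137,-.22,0); l=[p+[0,0,.003] for p in l]
s=env.get_state();t=s['tcp_pos'];print(s['eef_rot'].round(3),s['finger_gap'])
def circ(z): return [[t[0]+.02*np.cos(a),t[1]+.02*np.sin(a),z] for a in np.linspace(0,6.28,40)]
zb=t[2]-.0019
out=[]
for c,(x,y) in {'side':(290,225),'scene':(360,160)}.items():
    m=env.camera_model(c);k=cv2.imread(f'pics/{c}_n.png')
    k=cv2.resize(k[y:y+90,x:x+90],None,fx=4.4,fy=4.4,interpolation=cv2.INTER_CUBIC);o=k.copy()
    draw(k,m,l,0,np.array([x,y]),4.4,(0,0,255));draw(k,m,circ(zb),0,np.array([x,y]),4.4,(255,0,255))
    cv2.imwrite(f'pics/n_{c}.png',np.hstack([o,k]))
E
```

```text
13.8 [0.5394 0.0137 0.0365] [ 0.2  0.1 -0.5]
[[ 0.218  0.976 -0.005]
 [ 0.976 -0.218  0.003]
 [ 0.002 -0.005 -1.   ]] 0.4380071328207232
```

View pics/n_side.png

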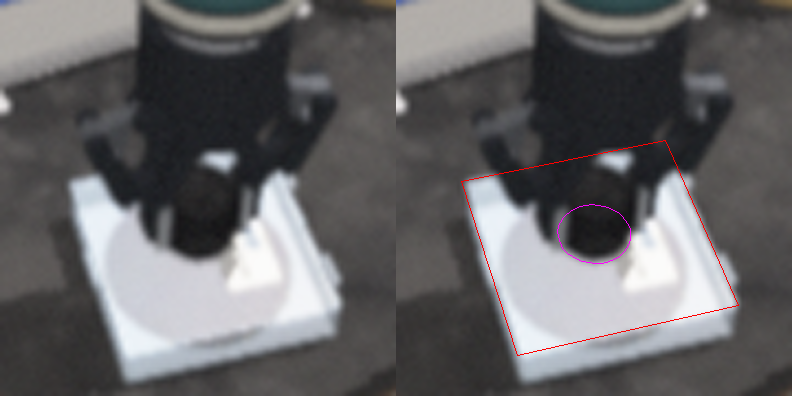

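View pics/n_scene.png

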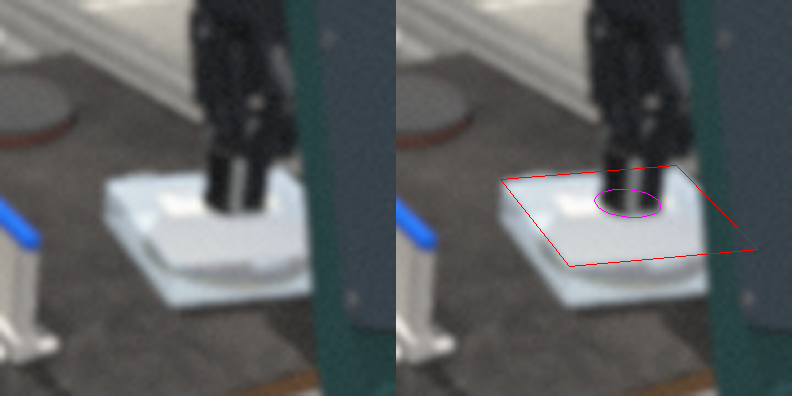

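View pics/wrist_n.png

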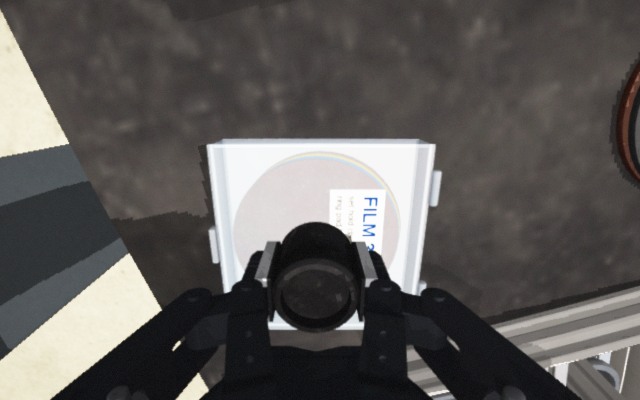

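```bash
python3 - <<'E'
from h import *
def prof(c,tag,ctr,zb):
    m=env.camera_model(c); im=cv2.cvtColor(cv2.imread(f'pics/{c}_{tag}.png'),cv2.COLOR_BGR2GRAY)
    P=np.array([proj(m,[ctr[0]+.02*np.cos(a),ctr[1]+.02*np.sin(a),zb]) for a in np.linspace(0,6.28,200)])
    u=P[:,0].mean(); v=P[:,1].max(); u0,u1=P[:,0].min(),P[:,0].max()
    print(c,tag,'pred bottom',v.round(1),'left/right',u0.round(1),u1.round(1))
    r0=int(v)-7
    print('  rows',r0,im[r0:r0+13,int(u)-2:int(u)+3].mean(1).round().astype(int))
    rr=int(v)-4
    print('  cols',int(u0)-6,im[rr-1:rr+1,int(u0)-6:int(u1)+8].mean(0).round().astype(int))
prof('side','0',(.497,.43),0); prof('scene','0',(.497,.43),0)
prof('side','l',(.5393,.0142),.0648-.0019); prof('scene','l',(.5393,.0142),.0648-.0019)
prof('side','n',(.5394,.0137),.0346); prof('scene','n',(.5394,.0137),.0346)
E
```

```text
[ WARN:0@0.420] global loadsave.cpp:275 findDecoder imread_('pics/side_0.png'): can't open/read file: check file path/integrity
Traceback (most recent call last):
cv2.error: OpenCV(4.12.0) /io/opencv/modules/imgproc/src/color.cpp:199: error: (-215:Assertion failed) !_src.empty() in function 'cvtColor'
```

```bash
cp pics/side0.png pics/side_0.png; cp pics/scene0.png pics/scene_0.png; python3 - <<'E'
from h import *
def prof(c,tag,ctr,zb):
    m=env.camera_model(c); im=cv2.cvtColor(cv2.imread(f'pics/{c}_{tag}.png'),cv2.COLOR_BGR2GRAY)
    P=np.array([proj(m,[ctr[0]+.02*np.cos(a),ctr[1]+.02*np.sin(a),zb]) for a in np.linspace(0,6.28,200)])
    u=P[:,0].mean(); v=P[:,1].max(); u0,u1=P[:,0].min(),P[:,0].max()
    print(c,tag,'pred bottom',v.round(1),'left/right',u0.round(1),u1.round(1))
    r0=int(v)-7
    print('  rows',r0,im[r0:r0+13,int(u)-2:int(u)+3].mean(1).round().astype(int))
    rr=int(v)-4
    print('  cols',int(u0)-6,im[rr-1:rr+1,int(u0)-6:int(u1)+8].mean(0).round().astype(int))
prof('side','0',(.497,.43),0); prof('scene','0',(.497,.43),0)
prof('side','l',(.5393,.0142),.0648-.0019); prof('scene','l',(.5393,.0142),.0648-.0019)
prof('side','n',(.5394,.0137),.0346); prof('scene','n',(.5394,.0137),.0346)
m=env.camera_model('side'); print(proj(m,[.5394,.0137,.0346]),proj(m,[.5394,.0137,.0396]),proj(m,[.5394,.0187,.0346]))
E
```

```text
side 0 pred bottom 198.5 left/right 249.5 262.4
  rows 191 [26 26 28 31 35 33 35 46 63 75 79 80 81]
  cols 243 [90 86 78 72 66 60 50 35 28 26 28 28 30 28 29 32 30 33 46 65 76 76 78 78
 77 76 78]
scene 0 pred bottom 261.5 left/right 261.0 278.5
  rows 254 [32 34 37 38 38 35 34 37 46 50 56 63 74]
  cols 254 [86 84 80 83 84 88 88 80 64 42 34 36 36 38 38 40 38 34 32 33 28 30 28 28
 36 51 65 69 73 76 78 83]
side l pred bottom 276.7 left/right 326.4 343.4
  rows 269 [ 27  27  28  31  33  32  40  94 164 200 207 207 208]
  cols 320 [230 219 182 124  89  86 111 113  74  36  26  28  29  29  30  30  32  30
  31  29  30  42  96 172 220 238 248 246 242 242 242]
scene l pred bottom 199.1 left/right 405.4 420.6
  rows 192 [ 61  62  66  67  70  74  99 147 190 214 223 233 238]
  cols 399 [ 74  74  72  70  68  68  64  54  42  32  31  33  36  58  94 112 100  68
  42  34  34  50  84 114 125 124 121 120 119]
side n pred bottom 284.3 left/right 326.2 342.8
  rows 277 [ 27  28  30  33  33  38  85 154 195 207 210 209 210]
  cols 320 [205 204 192 157 124 110 117 116  80  40  26  28  30  32  32  32  32  34
  32  34  34  53 112 195 238 240 230 224 234 244]
scene n pred bottom 208.8 left/right 404.6 419.6
  rows 201 [ 74  74  76  79  80  84  90 121 165 196 206 208 208]
  cols 398 [232 230 228 226 227 228 224 193 128  62  34  28  36  52  86 111 102  71
  44  33  34  62 126 188 212 210 208 207 212]
[334.46505044 277.51528258] [334.56515551 276.21681242] [333.43359881 276.03713097]
```

The image edges put the underside within about 0.5 mm of prediction, so the clearance is roughly 7.5 mm. I'll lower it another 2.5 mm.

>>> {"name": "drive_tool", "arguments": {"moves": [{"dx": 0.0,"dy": 0.0,"dz": -0.001,"rx": 0.0,"ry": 0.0,"rz": 0.0,"gripper": 1.0},{"dx": 0.0,"dy": 0.0,"dz": -0.002,"rx": 0.0,"ry": 0.0,"rz": 0.0,"gripper": 1.0},{"dx": 0.0,"dy": 0.0,"dz": -0.0025,"rx": 0.0,"ry": 0.0,"rz": 0.0,"gripper": 1.0},{"dx": 0.0,"dy": 0.0,"dz": -0.0025,"rx": 0.0,"ry": 0.0,"rz": 0.0,"gripper": 1.0},{"dx": 0.0,"dy": 0.0,"dz": -0.0025,"rx": 0.0,"ry": 0.0,"rz": 0.0,"gripper": 1.0},{"dx": 0.0,"dy": 0.0,"dz": -0.0025,"rx": 0.0,"ry": 0.0,"rz": 0.0,"gripper": 1.0},{"dx": 0.0,"dy": 0.0,"dz": -0.0025,"rx": 0.0,"ry": 0.0,"rz": 0.0,"gripper": 1.0},{"dx": 0.0,"dy": 0.0,"dz": -0.0025,"rx": 0.0,"ry": 0.0,"rz": 0.0,"gripper": 1.0}]}}

```text
clock: 14.47
tcp_pos: [0.5395, 0.0137, 0.034]
eef_rot: [[0.218, 0.976, -0.005], [0.976, -0.218, 0.003], [0.002, -0.005, -1.0]]
force: [-0.9, 0.3, 0.2]
finger_gap: 0.437
```

```bash
python3 look.py q side scene; python3 - <<'E'
from h import *
s=env.get_state();print(s['finger_gap'],abs(s['joint_velocities']).max())
a=cv2.imread('pics/scene_q.png')[130:290,215:455];b=cv2.imread('pics/side_q.png')[150:320,210:410]
cv2.imwrite('pics/q.png',np.hstack([cv2.resize(a,(440,293)),cv2.resize(b,(345,293))]))
E
```

```text
14.5667 [0.5395 0.0137 0.034 ] [-0.4  1.5 -1. ]
0.4350997517227994 0.000777142905082395
```

View pics/q.png

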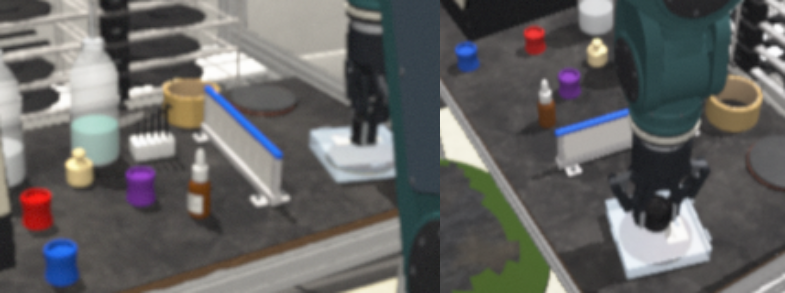

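The lid is shut, the loupe is held still over the film, and all the bystanders are in place, so I'm handing in.

```bash
python3 -c "
from cell import env
print(env.close_job())"
```

```text
the job is handed in; nothing more can be done
None
```

The lid is shut, and the black loupe is held still and upright about 5 mm above it, centred over the film. I handed the job in at about 14.6 s of the 64 s allowed.

- **Lid:** I pushed it down from its outer face and pressed it lightly onto its stop, where it met 12 N at z ≈ 0.026 m. After I lifted off, it read flat in all three camera views.
- **Loupe:** I gripped the black one (the blue, red and purple look-alikes were left alone) and carried it about 8 cm above the top of the splash guard.
- **Final position:** The TCP is at (0.5395, 0.0137, 0.034), which puts the loupe's underside about 5 mm above the lid. The fitted film centre is (0.5395, 0.0137), good to about 2 mm.
- **Steadiness:** The force readings stayed within noise (under 2 N), the gripper gap was steady at 0.435 and the joints were at rest.
- **Other objects:** The dropper bottle, knob weight, key block and tape roll look unmoved in the last pictures.

**Disagreements between checks:**
- The camera views differed by 1–3 mm on the box centre, so I used a value between them.
- At the stop before the last 2.5 mm descent, the side view put the underside slightly higher than the arm's own reading. The scene view agreed with the arm to about 0.5 mm. I did not repeat that check after the last descent.

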